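# Stack a cell pair from the gravity magazine in the jig corner

### The job

Make up a pair of cells in the tilted stacking jig: take the end cell from the stop of the gravity magazine, so that the next one rolls down to the stop, lower it into the jig (do not drop it) along the long fence, and push it endways until it sits tight in the corner against both fences. Only then fetch the next cell, lay it against the first and push it up to the end fence too, so that the ends are flush. Leave the other cells waiting at the stop and the other things on the bench where they are.

Things in the scene. Friction and masses are not known exactly. Their poses are not given: they have to be found in the camera images.
- feeder: Grey steel magazine fixed to the bench, foot 215 x 104 mm (x -23 to +192), 160 mm high. Origin on the table below the middle of the cell at the stop; x points up the track, away from the pick end, y across it, z up. The pick lane falls 12 degrees towards -x and holds four touching cells, axes along y, the lowest against an 18 mm high stop.
- pick_point (a point): Middle of a cell resting against the stop, 67.5 mm above the table; axes as the feeder. Both ends of that cell stand free: the lane here is a 44 mm wide open tongue; side flanges and posts (out to y = +-47 mm) begin 27 mm up-track. A cell must rise 20 mm, square to the lane, to clear the stop; once it is gone the next rolls down by itself within a second.
- upper_edge (a point): Middle of the front edge of the upper (loading) lane, over the end cell: 6 mm down-track (-x) of pick_point and 73 mm above it; the lane is 73 mm wide and reaches from 6 mm below to 18 mm above this point. An upright gripper's body would hit it: come in with the tool leaning back over the pick end (-x), 25 to 40 degrees.
- cell_1: Blue-sleeved cylindrical cell, white ring near one end, 46 mm diameter x 65 mm, about 250 g. Origin at its middle; its y axis is the cell's axis, +y towards the end with the 26 mm steel terminal (1.5 mm proud, counted in the 65 mm); it may have rolled to any angle about y. At the start it is the lowest, against the stop.
- cell_2: The same kind of cell, 46 mm diameter x 65 mm, about 250 g. Origin at its middle; its y axis is the cell's axis, +y towards the end with the 26 mm steel terminal (1.5 mm proud, counted in the 65 mm); it may have rolled to any angle about y. Second in the queue.
- cell_3: The same kind of cell, 46 mm diameter x 65 mm, about 250 g. Origin at its middle; its y axis is the cell's axis, +y towards the end with the 26 mm steel terminal (1.5 mm proud, counted in the 65 mm); it may have rolled to any angle about y. Third in the queue; must end at the stop.
- cell_4: The same kind of cell, 46 mm diameter x 65 mm, about 250 g. Origin at its middle; its y axis is the cell's axis, +y towards the end with the 26 mm steel terminal (1.5 mm proud, counted in the 65 mm); it may have rolled to any angle about y. Last in the queue; stays in the magazine.
- jig_deck: Tilted aluminium deck with two black fences, fixed. Origin in the datum corner on the deck surface, where the inner fence faces meet, 32 mm above the table. z is the deck's normal; x points downhill (8 degrees) into the long side fence, face x = 0; y runs along that fence away from the end fence, face y = 0. The first cell's middle belongs at (-23, 32.5, 23) mm, the second's at (-69, 32.5, 23).
- deck_middle (a point): Point on the deck surface at deck x = -57, y = +66 mm, the middle of its free area (x 0 to -114, y 0 to +132 mm; the uphill side and the +y end are open). The fences are 34 mm high and 14 mm thick. Cells lying along deck y roll by themselves against the side fence but do not slide along it: 2 to 5 N pushes one along, 10 N is surely home.
- parts_bin: Blue open parts bin, 121 x 163 x 78 mm, bystander; origin at the middle of its underside.
- tape_roll: Roll of clear tape lying flat, 90 mm across, 48 mm high, bystander; origin at the middle of its underside.
- marker: Marker pen with a red cap, 136 x 17 x 18 mm, lying along its x axis, bystander; origin at the middle of its underside.
- scanner: Black barcode scanner, 199 x 66 x 38 mm, bystander; origin at the middle of its underside.
Things that resemble listed ones, but are neither listed nor needed, are in the scene too. What is shaped like the cell_2 but green or red is not meant. Leave any yellow look-alike of the cell_1 alone.

How it is judged:
By the outcome, as a careful person would: the job done as asked, in the order asked, and still so for the second after the job is handed in, with the robot touching nothing.
It also fails if it takes over 72 s, if anything falls off the work surface, if the arm or the gripper's body presses on something with over 40 N, if the wrist force passes 120 N, or if a joint passes its speed limit or range.

### The arm

A 6-joint arm with a two-finger parallel gripper is mounted at the origin on a cart in front of the work surface, level with it; the furniture and walls round the work are solid. World frame = base frame: x ahead of the robot, y to its left, z up, the work surface at z = 0. Lengths are in m, angles in rad, forces in N, time in s.
With the tool pointing down it reaches from about 0.425 to 0.95 m from the base axis. Payload 3.5 kg.
Tool frame: the origin (TCP) lies midway between the tips of the shut fingers; the grasp point (between the pads) lies 19 mm behind it (ctrl.hold_point_z is the distance from the TCP to the grasp point, in m); z points along the fingers, y is the line along which they close (so a half turn about z gives the same grasp; the last joint's range is limited). The gripper opens to 85 mm and grips with 20 to 120 N. Pads are 22 mm wide; open, the fingers measure 114 mm over their backs; the gripper's body (76 mm by 85 mm) begins 54 mm behind the grasp point. The pads swing forward as they close: fully open they stand 13 mm farther back than shut.
Start: joints at [-1.294, 0.286, 1.577, -0, 1.279, -0.15], TCP at [0.279, -0.614, 0.231] pointing down, gripper open.
Joint ranges: [-2.77, 2.77], [-0.9, 2.22], [0.21, 2.48], [-1.53, 4.67], [0.24, 2.81], [-2.84, 2.84]. Speed limits (rad/s): [2.79, 2.79, 3.14, 3.14, 3.14, 3.14].

### API

Orientations are given as a unit quaternion [x, y, z, w].
In Python, from plant import readout, cams, sign_off, ctrl gives the robot as it stands. The module is installed in compiled form; this text tells all that it offers.
- The arm moves only by the tool step_arm, never from a script. Its argument "increments" is a list of rows, each a list of 2 entries, a list of its own where there are three numbers: the shift along the world's x, y, z in mm, then the turn, a rotation vector about the world's x, y, z in rad. In form: [[[x, y, z], [rx, ry, rz]], ...]. A call has 1 to 8 rows; each row shifts and turns the commanded pose from where the row before left it; what a row does not reach is not made up. A row lasts 1/12 s, in which the tool goes at most 41.7 mm and 7.16 degrees, less where a joint would pass 70% of its speed; a pose out of reach is approached as far as the arm can. A call is refused whole if a number of a shift passes 41.7 or a number of a turn 0.125, either way. A call with a gripper value outside its range is refused whole. "fingers" is the opening, from -1 (shut) to 1 (fully open), set as the call begins (left out, the last holds). The fingers move at their own pace and stop on an object; "grip_force" is the grip in N (left out, the last holds). Time passes only in rows, so rows that do not move let the fingers close. It gives the time, the measured TCP pose, the force, the opening and the grip force at its end, in the units of the state.
- readout.get_state(): the state, without advancing time (a new reading comes with each control period).
- cams.read_camera(name): name is "scene" or "top"; returns the picture (400x640x3 uint8, red, green, blue); there is no depth.
- cams.get_calibration(name): a dict with "fx", "fy", "cx", "cy" (pixels), "distortion" ([k1, k2, p1, p2, k3] as OpenCV has them; the pictures are not rectified), "eye" and "rotation" of the camera in the world. Camera axes: x right, y up, looking along -z (the intrinsics and any distortion apply to the point x, -y, -z); pixel columns grow to the right and rows downward; lengths in m; the calibration is good to about 2 mm. A picture is of the moment at which its call begins. get_calibration takes no time and is no camera call.
- sign_off(): hands the job in; it is judged then, once.
The state is a dict: "time": time; "qpos": joint angles; "dq": joint speeds; "joint_efforts": joint torques, N m; "eef_pos": TCP position; "tcp_rot": TCP orientation; "contact_force": force on the tool from outside, world axes, zero at the start; "wrist_torque": the same for the moment, N m; "opening": opening from 0.0 (shut) to 1.0 (fully open); "finger_force": force on a finger pad.
Only numpy, scipy, OpenCV 4.12 (cv2) and the standard library are available. Lean on these libraries where they do the work, as an engineer would, in place of code of your own. Each camera call takes 0.05 s, during which the arm holds its last target. There are 200 camera calls.

## Working session

There is one attempt and no reset: what is moved stays moved. The work goes in short steps, Python scripts to look and compute and a tool call to move; the robot and the scene stay as the last step left them, time stands still between calls to the robot, and variables do not carry over. Pictures are saved under pics/ and viewed, at most 10 in all, crops included, and the job is handed in when it is done.

Besides the shell and the picture viewer there is one more tool, called after "Request:" as name(argument=value, ...) on one line, values as JSON. step_arm: Moves the arm, as the interface text tells. Its arguments: {"type":"object","properties":{"increments":{"type":"array","items":{"type":"array"}},"fingers":{"type":"number"},"grip_force":{"type":"number"}},"required":["increments"]}

```bash
mkdir -p pics; ls; python3 - <<'E'
from plant import readout, cams, ctrl
import cv2
s=readout.get_state(); print({k:s[k] for k in s}); print(ctrl.hold_point_z)
for n in("scene","top"):
    im=cams.read_camera(n); cv2.imwrite(f"pics/{n}0.png",im[:,:,::-1]); print(n,cams.get_calibration(n))
E
```

```text
pics
{'time': 0.0, 'qpos': array([-1.29396819e+00,  2.87165425e-01,  1.57817792e+00, -1.01536327e-05,
        1.27862066e+00, -1.50003188e-01]), 'dq': array([-0.00027955,  0.00012057,  0.00015665, -0.00135828, -0.0010577 ,
       -0.00164939]), 'joint_efforts': array([ 1.08120330e-03, -4.05976546e+01, -2.92626590e+01, -8.06388880e-05,
        5.70257631e-03,  2.88924404e-06]), 'eef_pos': array([ 0.27928179, -0.61378531,  0.22994686]), 'tcp_rot': array([ 9.77312185e-01,  2.11800585e-01, -7.99863835e-05, -1.18298435e-03]), 'contact_force': array([-0.37643131, -0.31122984,  0.05292077]), 'wrist_torque': array([-0.00228259, -0.0228707 , -0.02820745]), 'finger_force': 0.0, 'opening': 1.0011614102116273}
0.0187
scene {'fx': 516.9951509898999, 'fy': 516.9951509898999, 'cx': 318.0766815617245, 'cy': 204.69178721613656, 'distortion': array([-0.01316179,  0.        ,  0.        ,  0.        ,  0.        ]), 'eye': array([-0.17386179, -1.27954092,  0.76337695]), 'rotation': array([ 0.5224143 , -0.14891983, -0.22140823,  0.80986701])}
top {'fx': 483.5252071308758, 'fy': 483.5252071308758, 'cx': 311.98282562432814, 'cy': 198.72985222814037, 'distortion': array([-0.10197586,  0.        ,  0.        ,  0.        ,  0.        ]), 'eye': array([ 0.453455  , -0.03228065,  1.46671402]), 'rotation': array([ 0.03171442, -0.03123487, -0.69958106,  0.71316542])}
```

View pics/scene0.png

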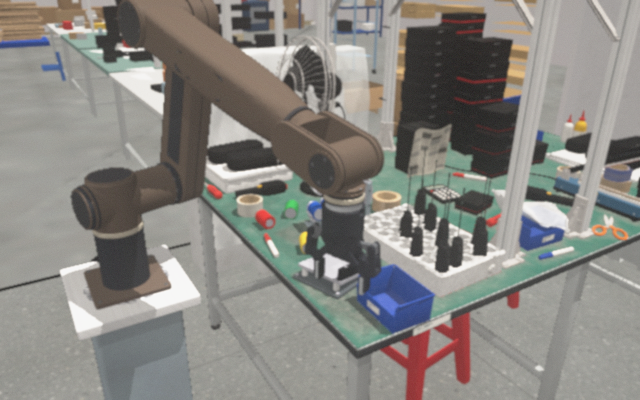

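View pics/top0.png

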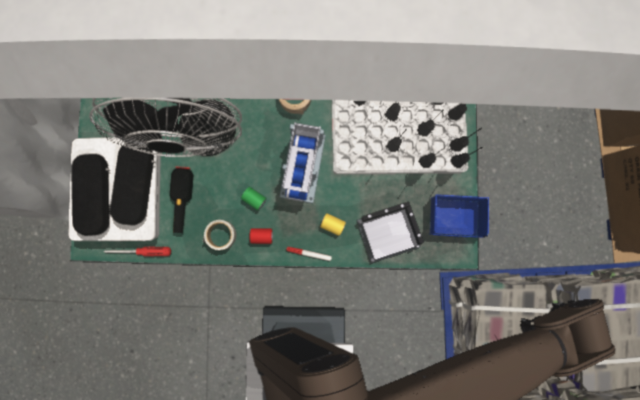

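The top view shows the feeder at about (302,163), the jig at (391,232), and red (261,237), green (253,199) and yellow (333,225) look-alikes lying loose. The bin is at (460,216), the tape at (219,235), the marker at (309,254) and the scanner at (181,200). The only cells in the magazine are the blue ones. I'll check that in a close crop.

```bash
cat > h.py <<'E'
import numpy as np, cv2
from scipy.spatial.transform import Rotation as R
from plant import cams
def ray(n,uv):
    c=cams.get_calibration(n);K=np.array([[c['fx'],0,c['cx']],[0,c['fy'],c['cy']],[0,0,1]])
    p=cv2.undistortPoints(np.array(uv,float).reshape(-1,1,2),K,c['distortion'])[:,0]
    d=np.c_[p[:,0],-p[:,1],-np.ones(len(p))]; return np.array(c['eye']),R.from_quat(c['rotation']).apply(d)
def onz(n,uv,z):
    e,d=ray(n,uv); z=np.broadcast_to(z,len(d)); return e+d*((z-e[2])/d[:,2])[:,None]
def proj(n,P):
    c=cams.get_calibration(n);K=np.array([[c['fx'],0,c['cx']],[0,c['fy'],c['cy']],[0,0,1]])
    q=R.from_quat(c['rotation']).inv().apply(np.atleast_2d(P)-c['eye'])*[1,-1,-1]
    return cv2.projectPoints(q,np.zeros(3),np.zeros(3),K,c['distortion'])[0][:,0]
E
python3 - <<'E'
import cv2,numpy as np
a=cv2.imread('pics/top0.png')
f=cv2.resize(a[115:215,265:340],None,fx=5.3,fy=5.3,interpolation=cv2.INTER_CUBIC)
j=cv2.resize(a[195:270,350:430],None,fx=5,fy=5,interpolation=cv2.INTER_CUBIC)
o=np.zeros((530,800,3),np.uint8);o[:f.shape[0],:f.shape[1]]=f;o[:j.shape[0],400:400+j.shape[1]]=j
cv2.imwrite('pics/c1.png',o)
E
```

```text
(no output)
```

View pics/c1.png

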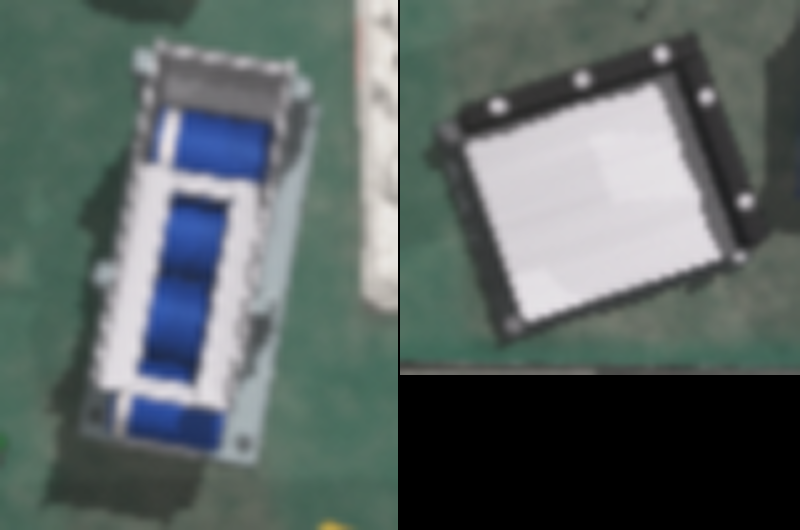

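The crop shows only blue cells in the feeder. The end cell (cell_1) is at about (296,194), below the upper lane's front edge and on the robot side. The deck's long fence (3 screws) is at the top of the image and the end fence (2 screws) is on the right, so the datum corner is at about (403,211). Next I'll measure both.

```bash
cat > m.py <<'E'
from h import *
a=cv2.imread('pics/top0.png'); hsv=cv2.cvtColor(a,cv2.COLOR_BGR2HSV)
big=lambda m:(lambda n,l,s,c:(l==1+np.argmax(s[1:,4])))(*cv2.connectedComponentsWithStats(m.astype(np.uint8)))
# deck: white quad, sub-pixel by 4x upsampling
x0,y0=350,195; S=4
def up(x0,y0,w,h):return cv2.resize(a[y0:y0+h,x0:x0+w],None,fx=S,fy=S,interpolation=cv2.INTER_LINEAR)
J=up(x0,y0,80,75); m=big(J.min(2)>130)
m=cv2.morphologyEx(m.astype(np.uint8),cv2.MORPH_OPEN,np.ones((9,9)))
c=max(cv2.findContours(m,0,1)[0],key=cv2.contourArea)[:,0].astype(float)
px=(c+.5)/S-.5+[x0,y0]
q=cv2.approxPolyDP(c.astype(np.float32).reshape(-1,1,2),25,True)[:,0]; q=(q+.5)/S-.5+[x0,y0]
print('quad',q.round(1).tolist())
ctr=q.mean(0); th=np.radians(16); O=np.array([0.38,-.22,.032])
O=onz('top',[(403,211)],.032)[0]
def edge(k): # points near the mid 70% of edge between sorted corners
    A,B=Q[k],Q[(k+1)%4]; t=(px-A)@(B-A)/np.dot(B-A,B-A); n=np.abs(np.cross(B-A,px-A))/np.linalg.norm(B-A)
    return px[(t>.15)&(t<.85)&(n<2)]
Q=q[np.argsort(np.arctan2(*(q-ctr).T[::-1]))] # TL,TR,BR,BL clockwise in picture
T,Rr,B,L=[edge(k) for k in range(4)]
tilt=np.radians(8)
for _ in range(15):
    M=(R.from_euler('z',th)*R.from_euler('y',tilt)).as_matrix()
    def loc(e,h):
        p,d=ray('top',e); n=M[:,2]; t=((O+n*h-p)@n)/(d@n); return (p+d*t[:,None]-O)@M
    t_,r,b,l=loc(T,.034),loc(Rr,0),loc(B,0),loc(L,0)
    sl=[np.polyfit(t_[:,1],t_[:,0],1)[0],np.polyfit(b[:,1],b[:,0],1)[0],-np.polyfit(r[:,0],r[:,1],1)[0],-np.polyfit(l[:,0],l[:,1],1)[0]]
    ex=[t_[:,0].mean(),b[:,0].mean()+.114]; ey=[r[:,1].mean(),l[:,1].mean()-.132]
    th-=np.mean(sl); O=O+M[:,0]*np.mean(ex)+M[:,1]*np.mean(ey); O[2]=.032
print('deck O',O.round(4),'yaw',np.degrees(th).round(2),'slopes',np.degrees(sl).round(2),'ex',np.round(ex,4),'ey',np.round(ey,4))
# feeder: blue+white of cell 1
F=up(280,180,40,25);h=cv2.cvtColor(F,cv2.COLOR_BGR2HSV)
mb=big((h[...,1]>140)&(abs(h[...,0].astype(int)-112)<14)&(np.arange(F.shape[0])[:,None]>8*S))
ys,xs=np.nonzero(mb);r=cv2.minAreaRect(np.c_[xs,ys].astype(np.float32));print('cell blue box',((cv2.boxPoints(r)+.5)/S-.5+[280,180]).round(1).tolist())
cv2.imwrite('pics/c2.png',cv2.resize(a[112:206,270:335],None,fx=6,fy=6,interpolation=cv2.INTER_NEAREST))
E
python3 m.py
```

```text
quad [[401.4, 211.9], [363.1, 223.4], [374.6, 258.6], [413.4, 246.4]]
deck O [ 0.5509 -0.3021  0.032 ] yaw 18.68 slopes [-0.73 -0.05  0.54  0.23] ex [-0.0037  0.0037] ey [ 0.0045 -0.0045]
cell blue box [[289.2, 195.9], [290.4, 190.1], [306.0, 193.3], [304.8, 199.0]]m.py:16: DeprecationWarning: Arrays of 2-dimensional vectors are deprecated. Use arrays of 3-dimensional vectors instead. (deprecated in NumPy 2.0)
  A,B=Q[k],Q[(k+1)%4]; t=(px-A)@(B-A)/np.dot(B-A,B-A); n=np.abs(np.cross(B-A,px-A))/np.linalg.norm(B-A)
```

```bash
python3 -c "
from h import *
print(onz('top',[(296,194.4),(302,163)],.09).round(3), onz('top',[(460,216),(219,235),(309,254)],.03).round(3))"
```

```text
[[0.588 0.016 0.09 ]
 [0.679 0.001 0.09 ]] [[ 0.538 -0.476  0.03 ]
 [ 0.468  0.245  0.03 ]
 [ 0.418 -0.024  0.03 ]]
```

Request:
step_arm(increments=[[[21,20,25],[0,0,-0.07]],[[21,20,25],[0,0,-0.07]],[[21,20,25],[0,0,-0.07]],[[21,20,25],[0,0,-0.07]],[[21,20,25],[0,0,-0.07]],[[21,20,25],[0,0,-0.07]],[[21,20,25],[0,0,-0.07]],[[21,20,25],[0,0,-0.07]]])

```text
time: 0.77
eef_pos: [0.4482, -0.453, 0.4319]
tcp_rot: [0.998, -0.068, -0.0, -0.0]
contact_force: [0.7, -0.0, 0.1]
opening: 1.002
finger_force: 0.0
```

Request:
step_arm(increments=[[[10,39,2],[0,0,0]],[[10,39,2],[0,0,0]],[[10,39,2],[0,0,0]],[[10,39,2],[0,0,0]],[[10,39,2],[0,0,0]],[[10,39,2],[0,0,0]],[[10,39,2],[0,0,0]],[[10,39,2],[0,0,0]]])

```text
time: 1.43
eef_pos: [0.5273, -0.1404, 0.4469]
tcp_rot: [0.998, -0.067, -0.0, -0.0]
contact_force: [0.5, 0.3, -0.2]
opening: 1.006
finger_force: 0.0
```

Request:
step_arm(increments=[[[-5,40,0],[0,0,0]],[[-5,40,0],[0,0,0]],[[-5,40,0],[0,0,0]],[[-10,40,0],[0,0,0]],[[-10,40,0],[0,0,0]],[[-10,40,0],[0,0,0]],[[-10,40,0],[0,0,0]],[[-10,40,0],[0,0,0]]])

```text
time: 2.1
eef_pos: [0.4613, 0.1793, 0.4469]
tcp_rot: [0.998, -0.067, -0.0, 0.0]
contact_force: [0.7, 0.3, -0.3]
opening: 1.0
finger_force: 0.0
```

```bash
python3 - <<'E'
from h import *
from plant import readout
s=readout.get_state(); print(s['time'],s['qpos'].round(2),s['eef_pos'].round(3)); print(R.from_quat(s['tcp_rot']).as_matrix().round(3))
im=cams.read_camera('scene')[:,:,::-1]; cv2.imwrite('pics/s1.png',im)
t=cams.read_camera('top')[:,:,::-1]; cv2.imwrite('pics/t1.png',t)
print(proj('scene',[[.588,.016,.0675],[.551,-.302,.032]]))
o=np.zeros((600,800,3),np.uint8)
f=cv2.resize(im[150:250,260:390],None,fx=6,fy=6,interpolation=cv2.INTER_CUBIC)[:600,:800]
o[:f.shape[0],:f.shape[1]]=f
cv2.imwrite('pics/c3.png',o)
cv2.imwrite('pics/c4.png',cv2.resize(im[220:310,280:400],None,fx=6,fy=6,interpolation=cv2.INTER_CUBIC))
E
```

```text
2.1 [ 0.17 -0.2   1.7  -0.    1.65  1.87] [0.461 0.179 0.447]
[[ 0.991 -0.133 -0.   ]
 [-0.133 -0.991 -0.   ]
 [-0.     0.    -1.   ]]
[[311.92990082 210.52042407]
 [359.18685647 267.8961855 ]]
```

View pics/c3.png

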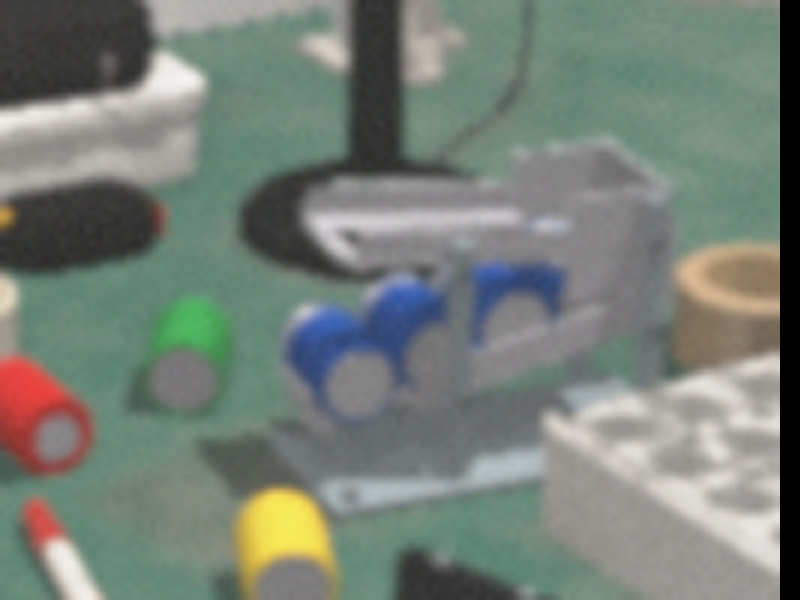

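View pics/c4.png

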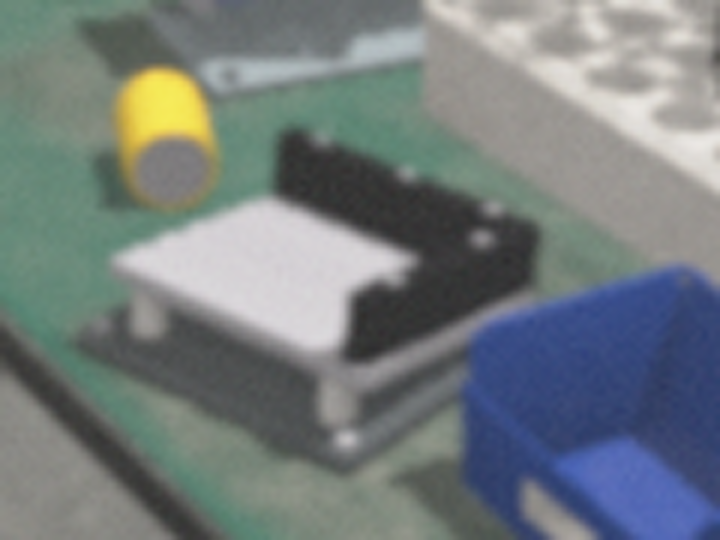

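The scene crops show cell_1 at the stop with its visible end face at scene px (320,214). Its ring is at the far (+y) end. In the deck view, the free uphill corner is at px (298,264), the fence end at (338,277) and the long fence's +y foot at (326,252). I'll cross-check these by triangulation and measure the feeder from both views.

```bash
cat > n.py <<'E'
from h import *
def tri(u,v):
    e1,d1=ray('top',[u]);e2,d2=ray('scene',[v]);d1=d1[0]/np.linalg.norm(d1);d2=d2[0]/np.linalg.norm(d2)
    t=np.linalg.lstsq(np.c_[d1,-d2],e2-e1,rcond=None)[0];A,B=e1+d1*t[0],e2+d2*t[1];return (A+B)/2,np.linalg.norm(A-B)
if __name__=='__main__':
    O=np.array([.5509,-.3021,.032]);M=(R.from_euler('z',np.radians(18.68))*R.from_euler('y',np.radians(8))).as_matrix()
    for nm,u,v in(('BL',(374.6,258.6),(298.3,263.7)),('BR',(413.4,246.4),(337.8,277.5))):
        P,g=tri(u,v);print(nm,P.round(4),'gap',g.round(4),'deck',((P-O)@M).round(4))
    D=np.array([[-.114,.132,0],[-.114,0,0],[0,.132,0],[0,.132,.034],[0,0,.034],[.014,.132,.034],[.014,-.014,.034],[-.114,-.014,.034],[-.114,0,.034],[0,0,0]])
    W=O+D@M.T
    print(np.c_[D*1000,((proj('scene',W)-[280,220])*6).round(0),((proj('top',W)-[350,195])*5+[400,0]).round(0)])
    # cell 1: scene end face of cell1 -> grey circle
    a=cv2.imread('pics/s1.png');S=6
    F=cv2.resize(a[150:250,260:390],None,fx=S,fy=S,interpolation=cv2.INTER_CUBIC)
    h=cv2.cvtColor(F,cv2.COLOR_BGR2HSV)
    m=((h[...,1]<60)&(h[...,2]>95)).astype(np.uint8);m[:,:300]=0;m[:,400:]=0;m[:330]=0;m[430:]=0
    m=cv2.morphologyEx(m,cv2.MORPH_OPEN,np.ones((15,15)))
    for c in cv2.findContours(m,0,1)[0]:
        if cv2.contourArea(c)>800:
            e=cv2.fitEllipse(c);print('face',np.round(e[0],1),np.round(e[1],1),'px',((np.array(e[0])+.5)/S-.5+[260,150]).round(2))
E
python3 n.py
python3 -c "
import cv2
a=cv2.imread('pics/t1.png')
cv2.imwrite('pics/c5.png',cv2.resize(a[112:206,265:345],None,fx=6.3,fy=6.3,interpolation=cv2.INTER_CUBIC))"
```

```text
BL [ 0.4083 -0.2173  0.0439] gap 0.0011 deck [-0.1085  0.126  -0.0032]
BR [ 0.4517 -0.3341  0.0495] gap 0.0148 deck [-0.1057  0.0015  0.0029]
[[-114.  132.    0.   91.  255.  517.  329.]
 [-114.    0.    0.  320.  359.  730.  260.]
 [   0.  132.    0.  252.  193.  455.  146.]
 [   0.  132.   34.  259.  127.  458.  136.]
 [   0.    0.   34.  484.  219.  673.   67.]
 [  14.  132.   34.  278.  120.  451.  113.]
 [  14.  -14.   34.  528.  221.  687.   38.]
 [-114.  -14.   34.  354.  298.  763.  245.]
 [-114.    0.   34.  328.  287.  740.  252.]
 [   0.    0.    0.  475.  288.  665.   79.]]
face [356.1 397.5] [ 79.2 106.1] px [318.94 215.83]
```

View pics/c5.png

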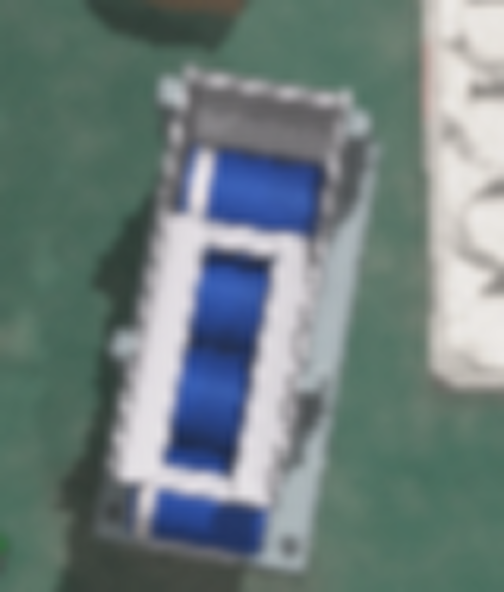

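```bash
cat > k.py <<'E'
from n import *
def dots(f,x0,y0,w,h,seeds,cs,ox=0):
    a=cv2.imread(f)[:,:,1].astype(float);out=[]
    for sx,sy in seeds:
        u=np.array([(sx-ox+.5)/cs-.5+x0,(sy+.5)/cs-.5+y0]);i,j=u.round().astype(int)
        w_=a[j-3:j+4,i-3:i+4];p=np.unravel_index(np.argmax(w_[1:6,1:6]),(5,5));j+=p[0]-2;i+=p[1]-2
        w_=a[j-2:j+3,i-2:i+3];w_=np.clip(w_-np.median(w_)-5,0,None);g=np.mgrid[-2:3,-2:3]
        out.append([i+(w_*g[1]).sum()/w_.sum(),j+(w_*g[0]).sum()/w_.sum()])
    return np.array(out)
tp=dots('pics/top0.png',350,195,0,0,[(498,105),(582,79),(661,54),(706,97),(745,202)],5,400)
sc=dots('pics/s1.png',280,220,0,0,[(325,140),(407,174),(492,210),(483,240),(395,280)],6)
print(tp.round(2).tolist(),sc.round(2).tolist())
X=[tri(u,v) for u,v in zip(tp,sc)];P=np.array([x[0] for x in X]);print(P.round(4),[x[1].round(4) for x in X])
O=np.array([.5509,-.3021,.032]);M=(R.from_euler('z',np.radians(18.68))*R.from_euler('y',np.radians(8))).as_matrix()
print('deck tri\n',((P-O)@M*1000).round(1))
for n,q in(('top',tp),('scene',sc)):
    e,d=ray(n,q);t=((O+M[:,2]*.035-e)@M[:,2])/(d@M[:,2]);print(n,((e+d*t[:,None]-O)@M*1000).round(1).tolist())
E
python3 k.py
```

```text
[[369.08, 215.69], [385.94, 210.33], [401.83, 205.29], [410.9, 213.81], [418.73, 234.77]] [[nan, nan], [348.09, 247.44], [362.52, 253.38], [359.9, 259.3], [341.95, 263.1]]
 ** On entry to DLASCL parameter number  4 had an illegal value
 ** On entry to DLASCL parameter number  4 had an illegal value
 ** On entry to DLASCL parameter number  4 had an illegal value
 ** On entry to DLASCL parameter number  4 had an illegal value
 ** On entry to DLASCL parameter number  5 had an illegal value
 ** On entry to DLASCL parameter number  4 had an illegal valuek.py:8: RuntimeWarning: invalid value encountered in scalar divide
  out.append([i+(w_*g[1]).sum()/w_.sum(),j+(w_*g[0]).sum()/w_.sum()])
Traceback (most recent call last):
  File "k.py", line 13, in <module>
    X=[tri(u,v) for u,v in zip(tp,sc)];P=np.array([x[0] for x in X]);print(P.round(4),[x[1].round(4) for x in X])
       ~~~^^^^^
  File "n.py", line 4, in tri
    t=np.linalg.lstsq(np.c_[d1,-d2],e2-e1,rcond=None)[0];A,B=e1+d1*t[0],e2+d2*t[1];return (A+B)/2,np.linalg.norm(A-B)
      ~~~~~~~~~~~~~~~^^^^^^^^^^^^^^^^^^^^^^^^^^^^^^^^
numpy.linalg.LinAlgError: SVD did not converge in Linear Least Squares
```

```bash
sed -i 's/w_=a\[j-3:j+4,i-3:i+4\];p=.*/w_=a[j-1:j+2,i-1:i+2];p=np.unravel_index(np.argmax(w_),(3,3));j+=p[0]-1;i+=p[1]-1/; s/np.median(w_)-5/np.percentile(w_,40)/' k.py; python3 k.py
```

```text
[[369.14, 215.65], [385.93, 210.32], [401.81, 205.28], [411.06, 213.73], [418.73, 234.73]] [[333.63, 241.07], [348.3, 247.13], [362.34, 253.09], [359.89, 259.28], [343.58, 263.76]]
[[ 0.5331 -0.1971  0.0704]
 [ 0.5498 -0.2461  0.0697]
 [ 0.565  -0.2923  0.0692]
 [ 0.5398 -0.3185  0.0706]
 [ 0.4774 -0.337   0.0851]] [np.float64(0.0023), np.float64(0.0029), np.float64(0.0021), np.float64(0.0003), np.float64(0.004)]
deck tri
 [[ 11.3 105.2  40.4]
 [ 11.5  53.4  39.6]
 [ 11.2   4.7  39.1]
 [-21.  -12.   36. ]
 [-87.4  -9.5  41.3]]
top [[11.4, 105.4, 35.0], [11.3, 53.8, 35.0], [11.1, 4.8, 35.0], [-20.8, -12.3, 35.0], [-85.6, -12.4, 35.0]]
scene [[23.4, 112.5, 35.0], [22.4, 59.1, 35.0], [20.7, 9.6, 35.0], [-19.1, -10.7, 35.0], [-77.7, -0.6, 35.0]]
```

```bash
python3 - <<'E'
from n import *
c=lambda p:(np.array(p,float)+.5)/6.3-.5+[265,112]
O=np.array([.5509,-.3021,.032]);M=(R.from_euler('z',np.radians(18.68))*R.from_euler('y',np.radians(8))).as_matrix()
print('deck O',O+M@[.0039,-.0052,0])
P=onz('top',c([(100,535),(302,570),(375,145)]),.004);print('foot FL FR right-edge',P.round(4).tolist())
v=P[0]-P[1];print('front len',np.linalg.norm(v),'yaw',np.degrees(np.arctan2(-v[0],v[1])));v=P[2]-P[1];print('yaw right',np.degrees(np.arctan2(v[1],v[0])))
E_=onz('top',c([(115,470),(272,502)]),.1405);v=E_[0]-E_[1];print('upper front',E_.round(4).tolist(),np.linalg.norm(v),np.degrees(np.arctan2(-v[0],v[1])))
L=onz('top',c([(113,470),(178,85)]),.15);v=L[1]-L[0];print('left side yaw',np.degrees(np.arctan2(v[1],v[0])))
L=onz('top',c([(272,500),(345,105)]),.15);v=L[1]-L[0];print('right side yaw',np.degrees(np.arctan2(v[1],v[0])))
C=onz('top',c([(130,515),(265,535)]),.085);print('cell ends',C.round(4).tolist(),np.linalg.norm(C[0]-C[1]))
e,d=ray('scene',[((359.5)/6-.5+260,(383.5)/6-.5+150)]);print('face',(e+d[0]*((.0675-e[2])/d[0,2])).round(4))
# blue bottom edge of cell 1 in top
E
```

```text
deck O [ 0.55622407 -0.30578913  0.03145722]
foot FL FR right-edge [[0.589, 0.0659, 0.004], [0.5739, -0.0318, 0.004], [0.783, -0.0635, 0.004]]
front len 0.09892140171557116 yaw -8.757842433139848
yaw right -8.619998407202937
upper front [[0.6051, 0.0509, 0.1405], [0.5923, -0.0182, 0.1405]] 0.07025991790366765 -10.482253853150572
left side yaw -8.060020146243032
right side yaw -9.260111973445134
cell ends [[0.5909, 0.047, 0.085], [0.5829, -0.0147, 0.085]] 0.06224983774147934
face [ 0.5976 -0.0146  0.0675]
```

Request:
step_arm(increments=[[[8.7,-15.6,-32],[-0.019,-0.123,0]],[[8.7,-15.6,-32],[-0.019,-0.123,0]],[[8.7,-15.6,-32],[-0.019,-0.123,0]],[[8.7,-15.6,-32],[-0.019,-0.123,0]],[[8.7,-15.6,-32],[-0.019,-0.123,0]],[[8.7,-15.6,-32],[-0.019,-0.123,0]],[[8.7,-15.6,-32],[0,0,-0.02]],[[8.7,-15.6,-32],[0,0,0]]])

```text
time: 2.87
eef_pos: [0.5287, 0.0555, 0.1965]
tcp_rot: [0.934, -0.072, 0.348, 0.035]
contact_force: [0.8, 0.2, 0.7]
opening: 0.997
finger_force: 0.0
```

Request:
step_arm(increments=[[[8.7,-15.6,-32],[0,0,0]],[[8.7,-15.6,-32],[0,0,0]],[[0,0,0],[0,0,0]],[[0,0,0],[0,0,0]]])

```text
time: 3.2
eef_pos: [0.5465, 0.0241, 0.1342]
tcp_rot: [0.935, -0.074, 0.345, 0.035]
contact_force: [1.1, 0.0, 1.3]
opening: 1.002
finger_force: 0.0
```

```bash
python3 - <<'E'
from h import *
from plant import readout
s=readout.get_state(); M=R.from_quat(s['tcp_rot']).as_matrix(); print(s['qpos'].round(2)); print(M.round(3))
z=M[:,2]; pick=np.array([603.8,14.7,67.5]); g=pick+17.7*z
print('lean',np.degrees(np.arccos(-z[2])),'yaw',np.degrees(np.arctan2(z[1],z[0])),'delta to grasp',(g-1000*s['eef_pos']).round(1),'z comps',((g-1000*s['eef_pos'])@M).round(1))
E
```

```text
[-0.13 -0.17  2.37 -0.15  0.24  1.74]
[[ 0.751 -0.162  0.64 ]
 [-0.114 -0.987 -0.116]
 [ 0.65   0.014 -0.76 ]]
lean 40.56424383596225 yaw -10.260845488890606 delta to grasp [ 68.6 -11.4 -80.2] z comps [  0.7  -1.  106.1]
```

```bash
cat > g.py <<'E'
from h import *
from plant import readout
import sys
def go(pos,M):
    s=readout.get_state(); C=R.from_quat(s['tcp_rot'])
    print('t',s['time'],'q',s['qpos'].round(2),'move mm',(pos-1000*s['eef_pos']).round(1),'turn',(R.from_matrix(M)*C.inv()).as_rotvec().round(3),'|',s['contact_force'].round(1),s['opening'].round(3),s['finger_force'])
def pick(L,d,p,back,yaw=-8.8,P=np.array([603.8,14.7,67.5])):
    L=np.radians(L);M=R.from_euler('z',np.radians(yaw)).as_matrix()@np.array([[np.cos(L),0,np.sin(L)],[0,-1,0],[np.sin(L),0,-np.cos(L)]])
    return P+(18.7-d-back)*M[:,2]+p*M[:,0],M
if __name__=='__main__': go(*pick(*map(float,sys.argv[1:])))
E
python3 g.py 32 6 -8 60; python3 g.py 32 6 -8 0
```

```text
Traceback (most recent call last):
  File "g.py", line 10, in <module>
    if __name__=='__main__': go(*pick(*map(float,sys.argv[1:])))
                             ~~^^^^^^^^^^^^^^^^^^^^^^^^^^^^^^^^^
  File "g.py", line 6, in go
    print('t',s['time'],'q',s['qpos'].round(2),'move mm',(pos-1000*s['eef_pos']).round(1),'turn',(R.from_matrix(M)*C.inv()).as_rotvec().round(3),'|',s['contact_force'].round(1),s['opening'].round(3),s['finger_force'])
                                                                                                                                                                                 ^^^^^^^^^^^^^^^^^^
AttributeError: 'float' object has no attribute 'round'
Traceback (most recent call last):
  File "g.py", line 10, in <module>
    if __name__=='__main__': go(*pick(*map(float,sys.argv[1:])))
                             ~~^^^^^^^^^^^^^^^^^^^^^^^^^^^^^^^^^
  File "g.py", line 6, in go
    print('t',s['time'],'q',s['qpos'].round(2),'move mm',(pos-1000*s['eef_pos']).round(1),'turn',(R.from_matrix(M)*C.inv()).as_rotvec().round(3),'|',s['contact_force'].round(1),s['opening'].round(3),s['finger_force'])
                                                                                                                                                                                 ^^^^^^^^^^^^^^^^^^
AttributeError: 'float' object has no attribute 'round'
```

```bash
sed -i "s/s\['opening'\].round(3)/round(s['opening'],3)/" g.py
python3 g.py 32 6 -8 60; python3 g.py 32 6 -8 0
```

```text
t 3.2 q [-0.13 -0.17  2.37 -0.15  0.24  1.74] move mm [ 25.8  -4.5 -30.9] turn [0.038 0.145 0.008] | [1.1 0.  1.3] 1.002 0.0
t 3.2 q [-0.13 -0.17  2.37 -0.15  0.24  1.74] move mm [ 57.2  -9.4 -81.8] turn [0.038 0.145 0.008] | [1.1 0.  1.3] 1.002 0.0
```

Request:
step_arm(increments=[[[6.5,-1,-8],[0.013,0.048,0.003]],[[6.5,-1,-8],[0.013,0.048,0.003]],[[6.5,-1,-8],[0.012,0.048,0.002]],[[6.5,-1,-7],[0,0,0]],[[0,0,0],[0,0,0]]])

```text
time: 3.62
eef_pos: [0.5763, 0.0212, 0.1088]
tcp_rot: [0.957, -0.072, 0.281, 0.021]
contact_force: [0.4, -1.3, -0.0]
opening: 0.997
finger_force: 0.0
```

```bash
python3 g.py 32 6 -8 60; python3 g.py 32 6 -8 0
```

```text
t 3.6167 q [-0.14 -0.02  2.24 -0.02  0.35  1.6 ] move mm [-3.9 -1.6 -5.5] turn [ 0.     0.012 -0.003] | [ 0.4 -1.3 -0. ] 0.997 0.0
t 3.6167 q [-0.14 -0.02  2.24 -0.02  0.35  1.6 ] move mm [ 27.5  -6.5 -56.4] turn [ 0.     0.012 -0.003] | [ 0.4 -1.3 -0. ] 0.997 0.0
```

Request:
step_arm(increments=[[[-4,-1.5,-5.5],[0,0.012,-0.003]],[[4,-0.6,-6.4],[0,0,0]],[[4,-0.6,-6.4],[0,0,0]],[[4,-0.6,-6.4],[0,0,0]],[[4,-0.6,-6.4],[0,0,0]],[[0,0,0],[0,0,0]],[[0,0,0],[0,0,0]]])

```text
time: 4.2
eef_pos: [0.5854, 0.0174, 0.0739]
tcp_rot: [0.959, -0.074, 0.271, 0.021]
contact_force: [0.0, 0.0, -0.1]
opening: 1.0
finger_force: 0.0
```

```bash
python3 g.py 32 6 -8 0
```

```text
t 4.2 q [-0.14  0.07  2.22 -0.03  0.29  1.61] move mm [ 18.4  -2.7 -21.4] turn [-0.001 -0.008  0.001] | [ 0.   0.  -0.1] 1.0 0.0
```

Request:
step_arm(increments=[[[4,-0.6,-4.3],[0,0,0]],[[4,-0.6,-4.3],[0,0,0]],[[3,-0.5,-4.3],[0,0,0]],[[0,0,0],[0,0,0]]])

```text
time: 4.53
eef_pos: [0.5968, 0.0156, 0.061]
tcp_rot: [0.959, -0.074, 0.271, 0.021]
contact_force: [-0.5, 0.1, 0.3]
opening: 1.0
finger_force: 0.0
```

Request:
step_arm(increments=[[[3.7,-0.5,-4.3],[0,0,0]],[[3.7,-0.5,-4.2],[0,0,0]],[[0,0,0],[0,0,0]],[[0,0,0],[0,0,0]]])

```text
time: 4.87
eef_pos: [0.604, 0.0147, 0.0529]
tcp_rot: [0.959, -0.074, 0.271, 0.021]
contact_force: [-0.6, -0.1, 0.6]
opening: 0.998
finger_force: 0.0
```

```bash
python3 g.py 32 6 -8 0; python3 - <<'E'
import cv2
from plant import cams
im=cams.read_camera('scene')[:,:,::-1];cv2.imwrite('pics/c6.png',cv2.resize(im[140:240,250:380],None,fx=6,fy=6,interpolation=cv2.INTER_CUBIC))
E
```

```text
t 4.8667 q [-0.14  0.15  2.18 -0.03  0.25  1.61] move mm [-0.3  0.  -0.5] turn [-0.001 -0.007  0.001] | [-0.6 -0.1  0.6] 0.998 0.0
```

View pics/c6.png

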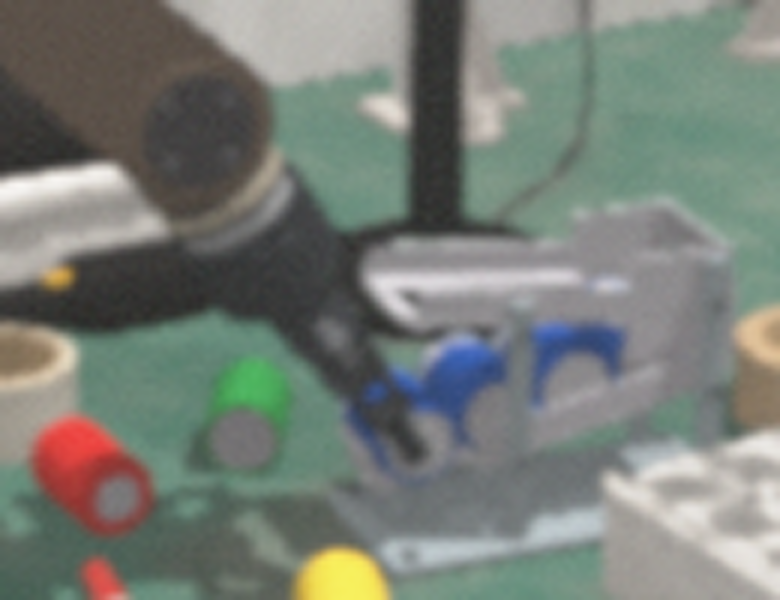

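The crop shows the fingers straddling cell_1. The near fingertip is at crop (410,455) against the face centre at (425,450), and the palm clears the lane's front edge at (365,270). I'll go slightly deeper, then grip.

Request:
step_arm(increments=[[[1.4,-0.2,-3],[0,0,0]],[[0,0,0],[0,0,0]],[[0,0,0],[0,0,0]]])

```text
time: 5.17
eef_pos: [0.6053, 0.0145, 0.0503]
tcp_rot: [0.959, -0.074, 0.272, 0.021]
contact_force: [0.5, 0.4, -0.1]
opening: 1.0
finger_force: 0.0
```

Request:
step_arm(increments=[[[0,0,0],[0,0,0]],[[0,0,0],[0,0,0]],[[0,0,0],[0,0,0]],[[0,0,0],[0,0,0]],[[0,0,0],[0,0,0]],[[0,0,0],[0,0,0]]], fingers=-1, grip_force=60)

```text
time: 5.67
eef_pos: [0.6053, 0.0145, 0.0509]
tcp_rot: [0.959, -0.074, 0.272, 0.021]
contact_force: [-5.0, 0.1, 5.8]
opening: 0.751
finger_force: 64.3
```

Request:
step_arm(increments=[[[-1,0.1,2.5],[0,0,0]],[[-1,0.2,2.5],[0,0,0]],[[-1.5,0.2,2.5],[0,0,0]],[[-1.5,0.2,2.5],[0,0,0]],[[-1.7,0.2,2.5],[0,0,0]],[[0,0,0],[0,0,0]]])

```text
time: 6.17
eef_pos: [0.5975, 0.0157, 0.0625]
tcp_rot: [0.96, -0.074, 0.271, 0.021]
contact_force: [-5.7, 0.5, 0.3]
opening: 0.746
finger_force: 67.5
```

Request:
step_arm(increments=[[[-2,0.3,4],[0,0,0]],[[-3,0.4,5],[0,0,0]],[[-4,0.6,6],[0,0,0]],[[-8,1.2,8],[0,0,0]],[[-15,2.3,10],[0,0,0]],[[-20,3,12],[0,0,0]],[[-25,3.8,15],[0,0,0]],[[0,0,0],[0,0,0]]])

```text
time: 6.83
eef_pos: [0.52, 0.0277, 0.1257]
tcp_rot: [0.959, -0.074, 0.274, 0.021]
contact_force: [0.5, 1.1, -2.3]
opening: 0.747
finger_force: 67.0
```

```bash
python3 - <<'E'
import cv2,numpy as np
from plant import cams
im=cams.read_camera('scene')[:,:,::-1];t=cams.read_camera('top')[:,:,::-1];cv2.imwrite('pics/s7.png',im);cv2.imwrite('pics/t7.png',t)
o=np.hstack([cv2.resize(im[140:240,250:350],(480,480),interpolation=cv2.INTER_CUBIC),cv2.resize(t[115:215,270:336],(317,480),interpolation=cv2.INTER_CUBIC)])
cv2.imwrite('pics/c7.png',o)
E
```

```text
(no output)
```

View pics/c7.png

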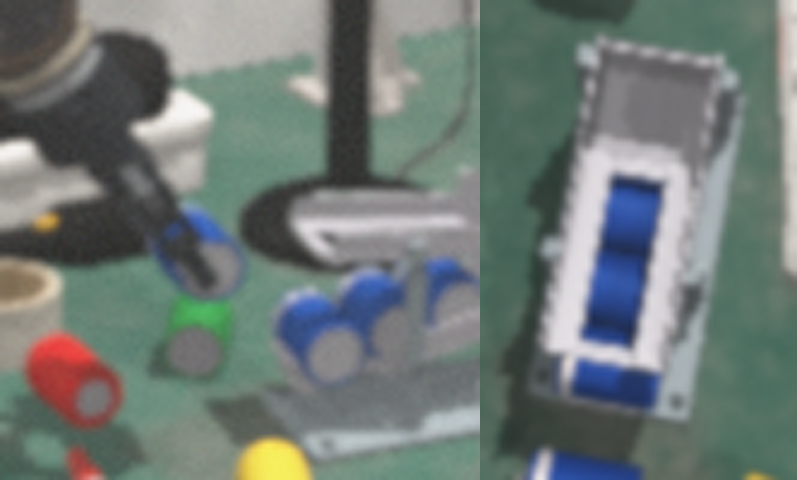

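The crop shows cell_1 held clear, with its face centre at about scene px (294,194.5). The next cell has rolled to the stop. Next I'll work out the cell's offset in the tool and the jig target.

```bash
cat > j.py <<'E'
from g import *
O=np.array([.5562,-.3058,.032])*1000
D=(R.from_euler('z',np.radians(18.68))*R.from_euler('y',np.radians(8))).as_matrix()
def toolrot(lean): # tool z = -deck z leaned by 'lean' deg back (-x), closing along deck y
    L=np.radians(lean); return D@np.array([[np.cos(L),0,np.sin(L)],[0,-1,0],[np.sin(L),0,-np.cos(L)]])
def put(c,off,lean): # c: wanted cell middle (deck mm), off: cell middle in tool
    M=toolrot(lean); return O+D@np.array(c,float)-M@off,M
E
python3 - <<'E'
from j import *
s=readout.get_state();C=R.from_quat(s['tcp_rot']).as_matrix();T=s['eef_pos']*1000
Mg=R.from_quat([.959,-.074,.272,.021]).as_matrix();print('off from pick',(Mg.T@(np.array([603.8,14.7,67.5])-[605.3,14.5,50.3])).round(1))
e,d=ray('scene',[(294.1,194.6)]);e=e*1000;d=d[0];t=(32-(e-T)@C[:,1])/(d@C[:,1]);print('off from scene',(C.T@(e+d*t-T)).round(1))
off=np.array([6,0,-16.])
go(*put((-24,75,60),off,0));go(*put((-24,75,24),off,0))
E
```

```text
off from pick [  7.7   0.  -15.4]
off from scene [  7.7  32.  -20.2]
t 6.9333 q [-0.14 -0.18  2.35 -0.02  0.42  1.6 ] move mm [ -12.2 -269.4  -45.1] turn [-0.06  0.7   0.46] | [-0.2 -0.8 -3.4] 0.746 66.97969436645508
t 6.9333 q [-0.14 -0.18  2.35 -0.02  0.42  1.6 ] move mm [ -16.9 -271.   -80.7] turn [-0.06  0.7   0.46] | [-0.2 -0.8 -3.4] 0.746 66.97969436645508
```

Request:
step_arm(increments=[[[-1.5,-33,2],[-0.007,0.087,0.057]],[[-1.5,-33,2],[-0.007,0.087,0.057]],[[-1.5,-33,2],[-0.007,0.087,0.057]],[[-1.5,-33,2],[-0.007,0.087,0.057]],[[-1.5,-33,2],[-0.007,0.087,0.057]],[[-1.5,-33,2],[-0.007,0.087,0.057]],[[-1.5,-33,2],[-0.008,0.087,0.057]],[[-1.5,-33,2],[-0.008,0.087,0.057]]])

```text
time: 7.6
eef_pos: [0.5111, -0.2336, 0.1382]
tcp_rot: [0.986, 0.154, -0.062, 0.014]
contact_force: [0.5, -0.9, -2.6]
opening: 0.748
finger_force: 67.1
```

Request:
step_arm(increments=[[[0,0,0],[0,0,0]],[[0,0,0],[0,0,0]]])

```text
time: 7.77
eef_pos: [0.5115, -0.2327, 0.1372]
tcp_rot: [0.986, 0.152, -0.06, 0.013]
contact_force: [-1.0, -0.1, -2.5]
opening: 0.756
finger_force: 67.3
```

```bash
python3 - <<'E'
from j import *
off=np.array([7.7,0,-17.5])
go(*put((-26,75,60),off,0));go(*put((-26,75,30),off,0)); print(D.round(3))
E
```

```text
t 7.7667 q [-0.56  0.19  1.88 -0.11  1.15  0.75] move mm [ -5.3 -10.8 -58.4] turn [0.002 0.019 0.02 ] | [-1.  -0.1 -2.5] 0.756 67.26947665214539
t 7.7667 q [-0.56  0.19  1.88 -0.11  1.15  0.75] move mm [ -9.3 -12.2 -88.2] turn [0.002 0.019 0.02 ] | [-1.  -0.1 -2.5] 0.756 67.26947665214539
[[ 0.938 -0.32   0.132]
 [ 0.317  0.947  0.045]
 [-0.139  0.     0.99 ]]
```

Request:
step_arm(increments=[[[-3,-6,-10],[0.002,0.019,0.02]],[[-2,-5,-25],[0,0,0]],[[-2,-1,-25],[0,0,0]],[[-1.5,-0.2,-17],[0,0,0]],[[-0.8,0,-11],[0,0,0]],[[0,0,0],[0,0,0]],[[0,0,0],[0,0,0]]])

```text
time: 8.35
eef_pos: [0.5005, -0.2421, 0.0497]
tcp_rot: [0.984, 0.164, -0.07, 0.011]
contact_force: [-0.0, -0.0, -2.6]
opening: 0.75
finger_force: 67.3
```

Request:
step_arm(increments=[[[-0.3,-0.1,-2],[0,0,0]],[[-0.3,-0.1,-2],[0,0,0]],[[0,0,0],[0,0,0]],[[0,0,0],[0,0,0]]])

```text
time: 8.68
eef_pos: [0.5007, -0.2432, 0.047]
tcp_rot: [0.984, 0.163, -0.069, 0.012]
contact_force: [0.9, 0.3, -3.0]
opening: 0.749
finger_force: 67.3
```

Request:
step_arm(increments=[[[-0.1,0,-1],[0,0,0]],[[-0.1,0,-1],[0,0,0]],[[0,0,0],[0,0,0]]])

```text
time: 8.93
eef_pos: [0.5003, -0.2432, 0.0446]
tcp_rot: [0.984, 0.163, -0.069, 0.012]
contact_force: [-0.5, 0.4, -1.0]
opening: 0.746
finger_force: 67.5
```

```bash
python3 - <<'E'
from j import *
off=np.array([7.7,0,-17.5])
go(*put((-26,75,23),off,0))
import cv2
im=cams.read_camera('scene')[:,:,::-1];cv2.imwrite('pics/c8.png',cv2.resize(im[210:300,270:390],None,fx=6,fy=6,interpolation=cv2.INTER_CUBIC))
E
```

```text
t 8.9333 q [-0.58  0.31  1.93 -0.13  0.99  0.74] move mm [ 0.9 -2.  -2.5] turn [ 0.001 -0.001 -0.003] | [-0.5  0.4 -1. ] 0.746 67.47480154037476
```

View pics/c8.png

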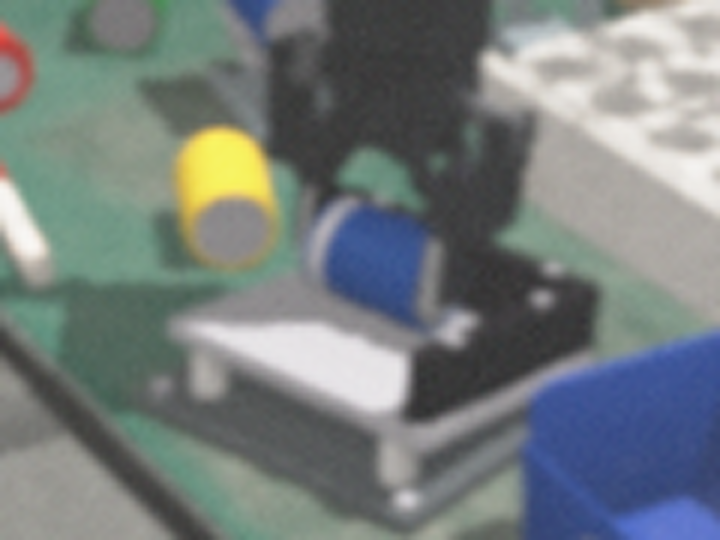

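The cell is low over the deck beside the long fence, with the ring end at +y and its end at crop (430,285), short of the end fence. The load has dropped to 1 N, so it is starting to touch.

Request:
step_arm(increments=[[[-0.1,0,-0.8],[0,0,0]],[[0,0,0],[0,0,0]],[[0,0,0],[0,0,0]]])

```text
time: 9.23
eef_pos: [0.5004, -0.2432, 0.0445]
tcp_rot: [0.984, 0.163, -0.069, 0.012]
contact_force: [-1.1, 1.3, 5.4]
opening: 0.748
finger_force: 68.3
```

Request:
step_arm(increments=[[[-0.1,0,-0.8],[0,0,0]],[[0,0,0],[0,0,0]],[[0,0,0],[0,0,0]]])

```text
time: 9.48
eef_pos: [0.5004, -0.2432, 0.0445]
tcp_rot: [0.984, 0.163, -0.07, 0.012]
contact_force: [-2.2, 1.7, 9.5]
opening: 0.748
finger_force: 69.0
```

Request:
step_arm(increments=[[[0.1,0,1.2],[0,0,0]],[[0,0,0],[0,0,0]]])

```text
time: 9.65
eef_pos: [0.5003, -0.2432, 0.0446]
tcp_rot: [0.984, 0.163, -0.069, 0.012]
contact_force: [-0.5, 1.5, 4.3]
opening: 0.746
finger_force: 68.4
```

Request:
step_arm(increments=[[[0,0,0],[0,0,0]],[[0,0,0],[0,0,0]],[[0,0,0],[0,0,0]],[[0,0,0],[0,0,0]],[[0,0,0],[0,0,0]]], fingers=1)

```text
time: 10.07
eef_pos: [0.4998, -0.243, 0.0435]
tcp_rot: [0.984, 0.163, -0.07, 0.011]
contact_force: [-0.3, -0.0, 0.5]
opening: 1.002
finger_force: 0.0
```

Request:
step_arm(increments=[[[2,0.8,16],[0,0,0]],[[3,1,22],[0,0,0]],[[3,1,22],[0,0,0]],[[-25,30,5],[0,0,0]],[[-12,36,0],[0,0,0]],[[0,0,0],[0,0,0]]])

```text
time: 10.57
eef_pos: [0.4681, -0.1696, 0.1079]
tcp_rot: [0.984, 0.164, -0.071, 0.009]
contact_force: [-0.1, 0.4, -0.7]
opening: 1.002
finger_force: 0.0
```

```bash
python3 - <<'E'
from j import *
s=readout.get_state();print('tcp deck',(D.T@(s['eef_pos']*1000-O)).round(1))
im=cams.read_camera('scene')[:,:,::-1];t=cams.read_camera('top')[:,:,::-1];cv2.imwrite('pics/s9.png',im);cv2.imwrite('pics/t9.png',t)
b=lambda a:(lambda h:((abs(h[...,0].astype(int)-112)<14)&(h[...,1]>140)))(cv2.cvtColor(a,cv2.COLOR_BGR2HSV))
m=b(t);m[:195]=0;m[265:]=0;m[:,:345]=0;m[:,428:]=0
ys,xs=np.nonzero(m);print(len(xs))
if len(xs)>20:
    r=cv2.boxPoints(cv2.minAreaRect(np.c_[xs,ys].astype(np.float32)));e,d=ray('top',r);n=D[:,2];o=O/1000+n*.040;tt=((o-e)@n)/(d@n)
    print('box',r.round(1).tolist(),'deck at h40',(((e+d*tt[:,None])*1000-O)@D).round(1).tolist())
E
```

```text
tcp deck [-50.  157.3  69.7]
0
```

Request:
step_arm(increments=[[[8,3,0],[0,0,0]],[[8,3,-10],[0,0,0]],[[0,0,-10],[0,0,0]],[[0,0,-10],[0,0,0]],[[0,0,-10],[0,0,0]],[[0,0,-10],[0,0,0]],[[0,0,-10],[0,0,0]],[[0,0,0],[0,0,0]]], fingers=-1)

```text
time: 11.33
eef_pos: [0.485, -0.1675, 0.0459]
tcp_rot: [0.984, 0.163, -0.072, 0.01]
contact_force: [-0.2, -0.7, -1.0]
opening: 0.008
finger_force: 0.0
```

```bash
cat > st.py <<'E'
from j import *
s=readout.get_state();print(s['time'],'tcp deck',(D.T@(s['eef_pos']*1000-O)).round(1),'force deck',(D.T@s['contact_force']).round(1),s['opening'],'rot err',(R.from_matrix(toolrot(0))*R.from_quat(s['tcp_rot']).inv()).as_rotvec().round(3))
E
python3 st.py;python3 - <<'E'
import cv2
from plant import cams
im=cams.read_camera('scene')[:,:,::-1];cv2.imwrite('pics/s10.png',im);cv2.imwrite('pics/c10.png',cv2.resize(im[210:300,270:390],None,fx=6,fy=6,interpolation=cv2.INTER_CUBIC))
E
```

```text
11.3333 tcp deck [-24.9 153.8  10.6] force deck [-0.3 -0.6 -1. ] 0.007643789105339688 rot err [-0.002 -0.006 -0.003]
```

View pics/c10.png

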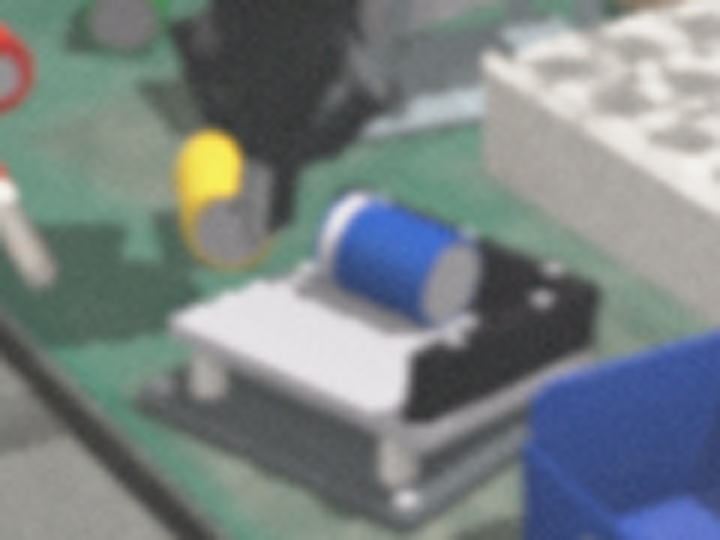

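cell_1 lies against the long fence, with its end at crop (455,285) short of the end fence. The shut fingers stand off its +y end at (275,215). Now I'll push it.

Request:
step_arm(increments=[[[2.6,-7.6,0],[0,0,0]],[[2.6,-7.6,0],[0,0,0]],[[1.6,-4.7,0],[0,0,0]],[[1.6,-4.7,0],[0,0,0]],[[1.6,-4.7,0],[0,0,0]],[[1.6,-4.7,0],[0,0,0]],[[0,0,0],[0,0,0]]])

```text
time: 11.97
eef_pos: [0.499, -0.2031, 0.0492]
tcp_rot: [0.984, 0.163, -0.069, 0.012]
contact_force: [-0.2, -0.5, -0.8]
opening: -0.0
finger_force: 0.0
```

Request:
step_arm(increments=[[[1.6,-4.7,0],[0,0,0]],[[1.6,-4.7,0],[0,0,0]],[[1.6,-4.7,0],[0,0,0]],[[1.6,-4.7,0],[0,0,0]],[[0,0,0],[0,0,0]]])

```text
time: 12.38
eef_pos: [0.5053, -0.2222, 0.0488]
tcp_rot: [0.984, 0.163, -0.069, 0.012]
contact_force: [1.1, -0.2, -0.3]
opening: 0.003
finger_force: 0.0
```

```bash
python3 st.py
```

```text
12.3833 tcp deck [-23.6  95.5  13.7] force deck [ 1.  -0.5 -0.2] 0.00266890912754255 rot err [ 0.001 -0.001 -0.003]
```

```bash
cat > cell.py <<'E'
from j import *
im=cams.read_camera('scene')[:,:,::-1];cv2.imwrite('pics/now.png',im)
def bl(im):
    h=cv2.cvtColor(np.ascontiguousarray(im),cv2.COLOR_BGR2HSV);m=((abs(h[...,0].astype(int)-112)<14)&(h[...,1]>140)).astype(np.uint8)
    m[:235]=0;m[275:]=0;m[:,:315]=0;m[:,366:]=0
    n,l,s,c=cv2.connectedComponentsWithStats(m);return [(s[i].tolist(),c[i].round(1).tolist()) for i in range(1,n) if s[i,4]>15]
print('before',bl(cv2.imread('pics/s10.png')),'now',bl(im))
for y in(75,32.5):
    print(y,proj('scene',(O+(D@np.array([[-23,y+32.5,23],[-23,y-32.5,23],[-23,y,46]]).T).T)/1000).round(1).tolist())
E
python3 cell.py; python3 st.py
```

```text
before [([327, 245, 19, 16, 186], [334.8, 251.4])] now [([335, 248, 19, 15, 176], [343.0, 254.6])]
75 [[326.6, 249.5], [345.1, 257.2], [336.6, 245.6]]
32.5 [[338.6, 254.5], [357.7, 262.5], [349.0, 250.7]]
12.4333 tcp deck [-23.6  95.8  13.6] force deck [ 0.  -0.6  1.1] 0.00012698435846929197 rot err [ 0.001 -0.001 -0.003]
```

Request:
step_arm(increments=[[[1.3,-3.8,0],[0,0,0]],[[1.3,-3.8,0],[0,0,0]],[[1,-2.8,0],[0,0,0]],[[0,0,0],[0,0,0]]])

```text
time: 12.77
eef_pos: [0.5087, -0.2321, 0.0487]
tcp_rot: [0.984, 0.163, -0.07, 0.012]
contact_force: [0.5, 0.1, -0.8]
opening: 0.001
finger_force: 0.2
```

Request:
step_arm(increments=[[[0.6,-1.9,0],[0,0,0]],[[0.6,-1.9,0],[0,0,0]],[[0,0,0],[0,0,0]]])

```text
time: 13.02
eef_pos: [0.5099, -0.2356, 0.0488]
tcp_rot: [0.984, 0.163, -0.069, 0.012]
contact_force: [-0.5, 1.0, 0.4]
opening: -0.001
finger_force: 0.4
```

```bash
python3 st.py
```

```text
13.0167 tcp deck [-23.5  81.4  13.7] force deck [-0.2  1.1  0.4] -0.0005528264358752589 rot err [ 0.001 -0.001 -0.003]
```

Request:
step_arm(increments=[[[0.5,-1.4,0],[0,0,0]],[[0,0,0],[0,0,0]],[[0,0,0],[0,0,0]]])

```text
time: 13.27
eef_pos: [0.5103, -0.2367, 0.0488]
tcp_rot: [0.984, 0.163, -0.07, 0.012]
contact_force: [-0.7, 0.8, 1.3]
opening: -0.0
finger_force: 0.5
```

Request:
step_arm(increments=[[[0.5,-1.4,0],[0,0,0]],[[0,0,0],[0,0,0]],[[0,0,0],[0,0,0]]])

```text
time: 13.52
eef_pos: [0.5105, -0.2374, 0.0487]
tcp_rot: [0.984, 0.163, -0.07, 0.011]
contact_force: [-1.1, 4.1, 0.9]
opening: -0.006
finger_force: 2.2
```

Request:
step_arm(increments=[[[0.5,-1.4,0],[0,0,0]],[[0,0,0],[0,0,0]],[[0,0,0],[0,0,0]]])

```text
time: 13.77
eef_pos: [0.5104, -0.2374, 0.0487]
tcp_rot: [0.984, 0.163, -0.071, 0.009]
contact_force: [-2.5, 8.2, 4.8]
opening: 0.003
finger_force: 4.4
```

```bash
python3 st.py; python3 cell.py
```

```text
13.7667 tcp deck [-23.6  79.4  13.5] force deck [-0.4  8.5  4.8] 0.0031384800701771166 rot err [-0.004 -0.004 -0.002]
before [([327, 245, 19, 16, 186], [334.8, 251.4])] now [([340, 250, 19, 13, 171], [347.7, 256.2])]
75 [[326.6, 249.5], [345.1, 257.2], [336.6, 245.6]]
32.5 [[338.6, 254.5], [357.7, 262.5], [349.0, 250.7]]
```

Request:
step_arm(increments=[[[0.5,-1.4,0],[0,0,0]],[[0.2,-0.6,0],[0,0,0]],[[0,0,0],[0,0,0]]])

```text
time: 14.07
eef_pos: [0.5104, -0.2375, 0.0487]
tcp_rot: [0.984, 0.163, -0.072, 0.007]
contact_force: [-4.6, 13.5, 8.2]
opening: 0.001
finger_force: 7.5
```

Request:
step_arm(increments=[[[-4,12,0],[0,0,0]],[[-8,24,0],[0,0,0]],[[0,0,20],[0,0,0]],[[0,0,40],[0,0,0]],[[0,0,30],[0,0,0]],[[0,0,0],[0,0,0]]])

```text
time: 14.57
eef_pos: [0.5045, -0.2084, 0.1468]
tcp_rot: [0.984, 0.164, -0.064, 0.017]
contact_force: [0.8, -0.3, 0.5]
opening: -0.001
finger_force: 0.0
```

```bash
python3 st.py; python3 cell.py; python3 g.py 32 3 -8 70
```

```text
14.5667 tcp deck [-33.6 108.9 111.2] force deck [ 0.6 -0.5  0.6] -0.0009524566156001283 rot err [ 0.01   0.012 -0.004]
before [([327, 245, 19, 16, 186], [334.8, 251.4])] now [([339, 250, 20, 13, 168], [347.6, 255.9])]
75 [[326.6, 249.5], [345.1, 257.2], [336.6, 245.6]]
32.5 [[338.6, 254.5], [357.7, 262.5], [349.0, 250.7]]
t 14.6167 q [-0.53  0.14  1.92 -0.12  1.16  0.76] move mm [ 65.6 227.8 -34.5] turn [ 0.071 -0.695 -0.46 ] | [-0.4 -0.3 -0.1] -0.003 0.0
```

Request:
step_arm(increments=[[[0,29,8],[0.009,-0.087,-0.057]],[[0,29,6],[0.009,-0.087,-0.057]],[[0,29,0],[0.009,-0.087,-0.057]],[[0,29,0],[0.009,-0.087,-0.057]],[[4,29,0],[0.009,-0.087,-0.057]],[[6,29,0],[0.009,-0.087,-0.058]],[[7,29,0],[0.008,-0.087,-0.058]],[[8,29,0],[0.008,-0.086,-0.058]]], fingers=1)

```text
time: 15.28
eef_pos: [0.5237, 0.0248, 0.1521]
tcp_rot: [0.96, -0.07, 0.27, 0.017]
contact_force: [0.8, -1.0, -1.2]
opening: 0.998
finger_force: 0.0
```

Request:
step_arm(increments=[[[0,0,0],[0,0,0]],[[0,0,0],[0,0,0]]])

```text
time: 15.45
eef_pos: [0.5229, 0.0253, 0.151]
tcp_rot: [0.961, -0.067, 0.267, 0.018]
contact_force: [0.8, -1.1, -0.0]
opening: 0.998
finger_force: 0.0
```

```bash
python3 g.py 32 3 -8 60; python3 g.py 32 3 -8 0; python3 - <<'E'
from j import *
t=cams.read_camera('scene')[:,:,::-1]
b=lambda a:(lambda h:((abs(h[...,0].astype(int)-112)<14)&(h[...,1]>140)))(cv2.cvtColor(np.ascontiguousarray(a),cv2.COLOR_BGR2HSV))
for n in('pics/s1.png','pics/s7.png',None):
    im=cv2.imread(n) if n else t
    m=b(im)[185:230,300:330];ys,xs=np.nonzero(m);print(n,len(xs),xs.min()+300,ys.max()+185,xs.mean().round(2)+300,ys.mean().round(2)+185)
E
```

```text
t 15.45 q [-0.15 -0.22  2.33  0.02  0.5   1.55] move mm [ 51.   -5.9 -50.1] turn [-0.004 -0.017 -0.016] | [ 0.8 -1.1 -0. ] 0.998 0.0
t 15.45 q [-0.15 -0.22  2.33  0.02  0.5   1.55] move mm [  82.4  -10.8 -101. ] turn [-0.004 -0.017 -0.016] | [ 0.8 -1.1 -0. ] 0.998 0.0
pics/s1.png 126 309 211 319.23 204.56
pics/s7.png 123 309 212 319.02 204.67000000000002
None 118 309 212 319.22 204.56
```

Request:
step_arm(increments=[[[17,-2,-17],[-0.004,-0.017,-0.016]],[[17,-2,-17],[0,0,0]],[[17,-2,-16],[0,0,0]],[[4,-0.6,-6.4],[0,0,0]],[[4,-0.6,-6.4],[0,0,0]],[[4,-0.6,-6.4],[0,0,0]],[[0,0,0],[0,0,0]],[[0,0,0],[0,0,0]]])

```text
time: 16.17
eef_pos: [0.5871, 0.0156, 0.0836]
tcp_rot: [0.958, -0.076, 0.276, 0.021]
contact_force: [0.6, -0.8, -0.3]
opening: 0.997
finger_force: 0.0
```

```bash
python3 g.py 32 3 -8 0
```

```text
t 16.1667 q [-0.14  0.06  2.22 -0.02  0.3   1.61] move mm [ 18.2  -1.1 -33.6] turn [-0.001  0.002  0.005] | [ 0.6 -0.8 -0.3] 0.997 0.0
```

Request:
step_arm(increments=[[[-2,0,-3],[0,0,0.004]],[[1.5,0,-5],[0,0,0]],[[3,-0.2,-5],[0,0,0]],[[3,-0.2,-4.5],[0,0,0]],[[3,-0.2,-4.5],[0,0,0]],[[0,0,0],[0,0,0]]])

```text
time: 16.67
eef_pos: [0.5957, 0.0154, 0.0604]
tcp_rot: [0.958, -0.074, 0.275, 0.02]
contact_force: [0.6, 0.5, -0.4]
opening: 0.998
finger_force: 0.0
```

Request:
step_arm(increments=[[[3.4,-0.2,-4],[0,0,0]],[[3.3,-0.2,-4],[0,0,0]],[[3,-0.1,-3.6],[0,0,0]],[[0,0,0],[0,0,0]],[[0,0,0],[0,0,0]]])

```text
time: 17.08
eef_pos: [0.6058, 0.0149, 0.0508]
tcp_rot: [0.958, -0.074, 0.275, 0.021]
contact_force: [-0.3, -0.2, -0.3]
opening: 1.002
finger_force: 0.0
```

```bash
python3 g.py 32 3 -8 0
```

```text
t 17.0833 q [-0.14  0.16  2.18 -0.03  0.24  1.61] move mm [-0.5 -0.4 -0.9] turn [-0.001  0.     0.   ] | [-0.3 -0.2 -0.3] 1.002 0.0
```

Same pose as last time. I'll grip and lift as before.

Request:
step_arm(increments=[[[0,0,0],[0,0,0]],[[0,0,0],[0,0,0]],[[0,0,0],[0,0,0]],[[0,0,0],[0,0,0]],[[0,0,0],[0,0,0]],[[0,0,0],[0,0,0]]], fingers=-1, grip_force=60)

```text
time: 17.58
eef_pos: [0.6056, 0.0149, 0.0511]
tcp_rot: [0.958, -0.074, 0.275, 0.021]
contact_force: [0.2, 0.9, -0.3]
opening: 0.743
finger_force: 70.7
```

Request:
step_arm(increments=[[[-1,0.1,2.5],[0,0,0]],[[-1,0.2,2.5],[0,0,0]],[[-1.5,0.2,2.5],[0,0,0]],[[-1.5,0.2,2.5],[0,0,0]],[[-1.7,0.2,2.5],[0,0,0]],[[0,0,0],[0,0,0]]])

```text
time: 18.08
eef_pos: [0.5975, 0.016, 0.063]
tcp_rot: [0.959, -0.074, 0.274, 0.02]
contact_force: [-5.6, -0.6, 0.9]
opening: 0.748
finger_force: 71.2
```

Request:
step_arm(increments=[[[-2,0.3,4],[0,0,0]],[[-3,0.4,5],[0,0,0]],[[-4,0.6,6],[0,0,0]],[[-8,1.2,8],[0,0,0]],[[-15,2.3,10],[0,0,0]],[[-20,3,12],[0,0,0]],[[-25,3.8,15],[0,0,0]],[[0,0,0],[0,0,0]]])

```text
time: 18.75
eef_pos: [0.5201, 0.0281, 0.1263]
tcp_rot: [0.958, -0.074, 0.277, 0.02]
contact_force: [0.6, 1.0, -3.3]
opening: 0.753
finger_force: 70.6
```

```bash
python3 - <<'E'
from j import *
off=np.array([7.7,0,-20])
go(*put((-73,75,60),off,0));go(*put((-73,75,28),off,0));M=toolrot(0);print('TCP deck',(D.T@(put((-73,75,28),off,0)[0]-O)).round(1))
im=cams.read_camera('scene')[:,:,::-1];cv2.imwrite('pics/s12.png',im)
h=cv2.cvtColor(np.ascontiguousarray(im),cv2.COLOR_BGR2HSV);m=((abs(h[...,0].astype(int)-112)<14)&(h[...,1]>140))
for nm,(a,b,c,d) in dict(stop=(185,230,305,330),held=(170,205,280,304)).items():
    ys,xs=np.nonzero(m[a:b,c:d]);print(nm,len(xs),(xs.mean()+c).round(1),(ys.mean()+a).round(1))
E
```

```text
t 18.75 q [-0.14 -0.19  2.36 -0.02  0.41  1.6 ] move mm [ -58.4 -286.7  -43.4] turn [-0.063  0.706  0.46 ] | [ 0.6  1.  -3.3] 0.753 70.63531279563904
t 18.75 q [-0.14 -0.19  2.36 -0.02  0.41  1.6 ] move mm [ -62.6 -288.1  -75.1] turn [-0.063  0.706  0.46 ] | [ 0.6  1.  -3.3] 0.753 70.63531279563904
TCP deck [-80.7  75.    8. ]
stop 127 319.4 204.7
held 15 292.2 186.6
```

Request:
step_arm(increments=[[[-7.2,-35.5,1],[-0.008,0.088,0.057]],[[-7.2,-35.5,1],[-0.008,0.088,0.057]],[[-7.2,-35.5,1],[-0.008,0.088,0.057]],[[-7.2,-35.5,1],[-0.008,0.088,0.057]],[[-7.2,-35.5,1],[-0.008,0.088,0.057]],[[-7.2,-35.5,1],[-0.008,0.088,0.057]],[[-7.2,-35.5,1],[-0.008,0.088,0.059]],[[-7.2,-35.5,1],[-0.008,0.088,0.059]]])

```text
time: 19.47
eef_pos: [0.4671, -0.2509, 0.1315]
tcp_rot: [0.986, 0.155, -0.059, 0.016]
contact_force: [1.1, -0.1, -3.2]
opening: 0.749
finger_force: 70.5
```

Request:
step_arm(increments=[[[0,0,0],[0,0,0]],[[0,0,0],[0,0,0]]])

```text
time: 19.63
eef_pos: [0.4677, -0.2499, 0.1306]
tcp_rot: [0.987, 0.153, -0.057, 0.016]
contact_force: [-0.4, 1.2, -2.9]
opening: 0.747
finger_force: 70.5
```

```bash
python3 - <<'E'
from j import *
off=np.array([7.7,0,-20])
go(*put((-73,75,45),off,0));go(*put((-73,75,27),off,0))
E
```

```text
t 19.6333 q [-0.63  0.12  1.97 -0.12  1.11  0.68] move mm [ -7.9  -9.3 -62.6] turn [0.006 0.025 0.018] | [-0.4  1.2 -2.9] 0.747 70.48751592636108
t 19.6333 q [-0.63  0.12  1.97 -0.12  1.11  0.68] move mm [-10.3 -10.1 -80.5] turn [0.006 0.025 0.018] | [-0.4  1.2 -2.9] 0.747 70.48751592636108
```

Request:
step_arm(increments=[[[-4,-5,-10],[0.006,0.025,0.018]],[[-2,-4,-25],[0,0,0]],[[-2,-1,-25],[0,0,0]],[[-1.5,0,-12],[0,0,0]],[[-1,0,-8],[0,0,0]],[[0,0,0],[0,0,0]],[[0,0,0],[0,0,0]]])

```text
time: 20.22
eef_pos: [0.4564, -0.2573, 0.0513]
tcp_rot: [0.984, 0.164, -0.069, 0.012]
contact_force: [-1.0, 0.0, -2.5]
opening: 0.743
finger_force: 70.6
```

Request:
step_arm(increments=[[[-0.1,0,-1],[0,0,0]],[[-0.1,0,-1],[0,0,0]],[[0,0,0],[0,0,0]],[[0,0,0],[0,0,0]]])

```text
time: 20.55
eef_pos: [0.4564, -0.2574, 0.051]
tcp_rot: [0.984, 0.163, -0.07, 0.011]
contact_force: [-1.7, 4.1, 7.2]
opening: 0.751
finger_force: 72.0
```

```bash
python3 st.py; python3 - <<'E'
from j import *
go(*put((-73,75,23),np.array([7.7,0,-20]),0))
E
```

```text
20.55 tcp deck [-80.9  77.8   7.8] force deck [-1.3  4.4  7.1] 0.7507885958794656 rot err [-0.001 -0.002 -0.003]
t 20.55 q [-0.65  0.24  2.01 -0.14  0.98  0.67] move mm [ 0.4 -2.8 -4.8] turn [-0.001 -0.002 -0.003] | [-1.7  4.1  7.2] 0.751 72.0392632484436
```

Touchdown is at the same deck height as the first cell (TCP 7.8 mm). I'll ease off, release, and go round for the push.

Request:
step_arm(increments=[[[0.1,0,1.2],[0,0,0]],[[0,0,0],[0,0,0]]])

```text
time: 20.72
eef_pos: [0.4564, -0.2577, 0.0511]
tcp_rot: [0.984, 0.163, -0.069, 0.011]
contact_force: [0.6, 3.3, 3.6]
opening: 0.746
finger_force: 71.4
```

Request:
step_arm(increments=[[[0,0,0],[0,0,0]],[[0,0,0],[0,0,0]],[[0,0,0],[0,0,0]],[[0,0,0],[0,0,0]],[[0,0,0],[0,0,0]]], fingers=1)

```text
time: 21.13
eef_pos: [0.4558, -0.2578, 0.05]
tcp_rot: [0.984, 0.163, -0.07, 0.011]
contact_force: [-0.2, -0.9, -0.5]
opening: 1.0
finger_force: 0.0
```

Request:
step_arm(increments=[[[2,0.8,16],[0,0,0]],[[3,1,22],[0,0,0]],[[3,1,22],[0,0,0]],[[-12,36,5],[0,0,0]],[[-12,36,0],[0,0,0]],[[0,0,0],[0,0,0]]])

```text
time: 21.63
eef_pos: [0.4373, -0.1782, 0.1143]
tcp_rot: [0.984, 0.165, -0.071, 0.009]
contact_force: [-0.1, 0.4, -0.4]
opening: 0.998
finger_force: 0.0
```

```bash
python3 - <<'E'
from j import *
go(O+D@np.array([-69,152,13.5]),toolrot(0))
s=readout.get_state();print((D.T@(s['eef_pos']*1000-O)).round(1))
E
```

```text
t 21.6333 q [-0.55  0.04  2.09 -0.12  1.11  0.75] move mm [  7.3  -4.9 -59.3] turn [-0.004 -0.005 -0.005] | [-0.1  0.4 -0.4] 0.998 0.0
[-82.5 159.   71.5]
```

Request:
step_arm(increments=[[[3,-1,0],[-0.004,-0.005,-0.005]],[[4,-4,-5],[0,0,0]],[[0,0,-11],[0,0,0]],[[0,0,-11],[0,0,0]],[[0,0,-11],[0,0,0]],[[0,0,-11],[0,0,0]],[[0,0,-10],[0,0,0]],[[0,0,0],[0,0,0]]], fingers=-1)

```text
time: 22.3
eef_pos: [0.4448, -0.1869, 0.0529]
tcp_rot: [0.984, 0.161, -0.07, 0.011]
contact_force: [-0.0, 0.2, -0.1]
opening: -0.001
finger_force: 0.0
```

```bash
python3 st.py; python3 - <<'E'
from j import *
im=cams.read_camera('scene')[:,:,::-1];cv2.imwrite('pics/s13.png',im)
h=cv2.cvtColor(np.ascontiguousarray(im),cv2.COLOR_BGR2HSV);m=((abs(h[...,0].astype(int)-112)<14)&(h[...,1]>140)).astype(np.uint8)
m[:235]=0;m[290:]=0;m[:,:295]=0;m[:,364:]=0
ys,xs=np.nonzero(m);print(len(xs));
for c in cv2.findContours(m,0,1)[0]:
    if cv2.contourArea(c)>15:print(cv2.boundingRect(c),cv2.contourArea(c))
for x,y in((-23,32.5),(-69,32.5),(-69,77)):print(x,y,proj('scene',(O+(D@np.array([[x,y+32.5,23],[x,y-32.5,23],[x,y,46],[x-23,y,23]]).T).T)/1000).round(1).tolist())
E
```

```text
22.3 tcp deck [-69.7 148.3  11.3] force deck [ 0.   0.2 -0.1] -0.0010420369304454588 rot err [ 0.001 -0.002  0.003]
452
(358, 274, 6, 16) 53.5
(340, 249, 19, 15) 151.5
(316, 248, 19, 17) 182.5
-23 32.5 [[338.6, 254.5], [357.7, 262.5], [349.0, 250.7], [342.9, 260.7]]
-69 32.5 [[328.1, 258.8], [347.4, 267.1], [338.6, 254.9], [332.2, 265.2]]
-69 77 [[315.5, 253.3], [334.1, 261.4], [325.5, 249.4], [319.2, 259.5]]
```

Request:
step_arm(increments=[[[2.6,-7.6,0],[0,0,0]],[[2.2,-6.6,0],[0,0,0]],[[1.6,-4.7,0],[0,0,0]],[[1.6,-4.7,0],[0,0,0]],[[1.6,-4.7,0.5],[0,0,0]],[[1.6,-4.7,0.5],[0,0,0]],[[1.6,-4.7,0.5],[0,0,0]],[[0,0,0],[0,0,0]]])

```text
time: 23.02
eef_pos: [0.4599, -0.2266, 0.0577]
tcp_rot: [0.985, 0.161, -0.068, 0.014]
contact_force: [-0.3, -0.4, 0.6]
opening: 0.002
finger_force: 0.1
```

Request:
step_arm(increments=[[[1.3,-3.8,0],[0,0,0]],[[1.3,-3.8,0],[0,0,0]],[[1.3,-3.8,0],[0,0,0]],[[1.3,-3.8,0],[0,0,0]],[[0,0,0],[0,0,0]]])

```text
time: 23.43
eef_pos: [0.465, -0.2417, 0.0576]
tcp_rot: [0.985, 0.161, -0.068, 0.014]
contact_force: [-1.2, 0.9, 0.2]
opening: 0.001
finger_force: 0.6
```

```bash
python3 st.py
```

```text
23.4333 tcp deck [-68.7  90.   16.2] force deck [-0.9  1.3  0.1] 0.000555672915997516 rot err [0.005 0.003 0.002]
```

Request:
step_arm(increments=[[[1,-2.8,0],[0,0,0]],[[1,-2.8,0],[0,0,0]],[[0.6,-1.9,0],[0,0,0]],[[0,0,0],[0,0,0]]])

```text
time: 23.77
eef_pos: [0.4676, -0.2488, 0.0576]
tcp_rot: [0.985, 0.161, -0.068, 0.014]
contact_force: [-1.3, 0.6, 0.5]
opening: -0.001
finger_force: 1.0
```

Request:
step_arm(increments=[[[0.5,-1.4,0],[0,0,0]],[[0,0,0],[0,0,0]],[[0,0,0],[0,0,0]]])

```text
time: 24.02
eef_pos: [0.4679, -0.2498, 0.0576]
tcp_rot: [0.985, 0.161, -0.068, 0.013]
contact_force: [-1.5, 1.2, 0.7]
opening: -0.001
finger_force: 1.2
```

Request:
step_arm(increments=[[[0.5,-1.4,0],[0,0,0]],[[0,0,0],[0,0,0]],[[0,0,0],[0,0,0]]])

```text
time: 24.27
eef_pos: [0.4684, -0.2511, 0.0576]
tcp_rot: [0.985, 0.161, -0.068, 0.013]
contact_force: [-1.9, 2.3, 1.8]
opening: 0.001
finger_force: 1.5
```

```bash
python3 st.py
```

```text
24.2667 tcp deck [-68.6  79.9  16.2] force deck [-1.4  2.8  1.7] 0.0008805546521478822 rot err [0.004 0.003 0.002]
```

Request:
step_arm(increments=[[[0.5,-1.4,0],[0,0,0]],[[0,0,0],[0,0,0]],[[0,0,0],[0,0,0]]])

```text
time: 24.52
eef_pos: [0.4685, -0.2517, 0.0575]
tcp_rot: [0.985, 0.161, -0.068, 0.012]
contact_force: [-2.6, 5.2, 3.5]
opening: -0.002
finger_force: 2.9
```

Request:
step_arm(increments=[[[0.5,-1.4,0],[0,0,0]],[[0,0,0],[0,0,0]],[[0,0,0],[0,0,0]]])

```text
time: 24.77
eef_pos: [0.4685, -0.2518, 0.0576]
tcp_rot: [0.985, 0.16, -0.069, 0.011]
contact_force: [-4.6, 8.6, 5.4]
opening: -0.002
finger_force: 5.1
```

```bash
python3 st.py
```

```text
24.7667 tcp deck [-68.7  79.2  16.2] force deck [-2.3  9.6  5.1] -0.0015529323840104844 rot err [-0.001 -0.     0.003]
```

Request:
step_arm(increments=[[[0.5,-1.4,0],[0,0,0]],[[0.2,-0.6,0],[0,0,0]],[[0,0,0],[0,0,0]]])

```text
time: 25.02
eef_pos: [0.4685, -0.2518, 0.0575]
tcp_rot: [0.985, 0.16, -0.07, 0.008]
contact_force: [-5.0, 15.3, 9.5]
opening: -0.005
finger_force: 8.2
```

Request:
step_arm(increments=[[[-4,12,0],[0,0,0]],[[-8,24,0],[0,0,0]],[[0,0,20],[0,0,0]],[[0,0,40],[0,0,0]],[[0,0,40],[0,0,0]],[[0,10,40],[0,0,0]],[[0,20,30],[0,0,0]],[[0,0,0],[0,0,0]]])

```text
time: 25.68
eef_pos: [0.4623, -0.1908, 0.2365]
tcp_rot: [0.985, 0.161, -0.061, 0.019]
contact_force: [0.3, -1.1, 1.0]
opening: 0.003
finger_force: 0.0
```

Request:
step_arm(increments=[[[0,40,10],[0,0,0]],[[0,40,10],[0,0,0]],[[0,40,10],[0,0,0]],[[0,40,10],[0,0,0]],[[0,40,0],[0,0,0]],[[0,40,0],[0,0,0]],[[0,0,0],[0,0,0]]])

```text
time: 26.27
eef_pos: [0.4583, 0.0553, 0.2678]
tcp_rot: [0.984, 0.164, -0.066, 0.013]
contact_force: [0.2, 0.3, 0.3]
opening: 0.003
finger_force: 0.0
```

```bash
python3 st.py; python3 - <<'E'
from j import *
im=np.ascontiguousarray(cams.read_camera('scene')[:,:,::-1]);t=np.ascontiguousarray(cams.read_camera('top')[:,:,::-1]);cv2.imwrite('pics/s14.png',im)
b=lambda a:(lambda h:((abs(h[...,0].astype(int)-112)<14)&(h[...,1]>140)).astype(np.uint8))(cv2.cvtColor(a,cv2.COLOR_BGR2HSV))
m=b(im);m[:235]=0;m[290:]=0;m[:,:295]=0;m[:,364:]=0
for c in cv2.findContours(m,0,1)[0]:
    if cv2.contourArea(c)>15:print('scene',cv2.boundingRect(c),cv2.contourArea(c))
m=b(im)[185:230,305:330];ys,xs=np.nonzero(m);print('stop',len(xs),xs.mean()+305,ys.mean()+185)
# top: blue+white extents of the two cells on the deck, at deck height 46 crest
m=b(t);m[:195]=0;m[265:]=0;m[:,:345]=0;m[:,426:]=0
n=D[:,2]
for c in cv2.findContours(m,0,1)[0]:
    if cv2.contourArea(c)>10:
        r=cv2.boxPoints(cv2.minAreaRect(c));e,d=ray('top',r);o=O/1000+n*.04;tt=((o-e)@n)/(d@n);print('top',cv2.boundingRect(c),(((e+d*tt[:,None])*1000-O)@D)[:,:2].round(0).tolist())
a=cv2.imread('pics/top0.png').astype(int);df=(abs(t.astype(int)-a).sum(2)>120).astype(np.uint8)
print('changed:',[cv2.boundingRect(c) for c in cv2.findContours(df[100:270,60:500],0,1)[0] if cv2.contourArea(c)>12])
E
```

```text
26.2667 tcp deck [-10.1 373.4 236.7] force deck [0.2 0.2 0.3] 0.003391568618652176 rot err [ 0.002  0.007 -0.005]
scene (358, 274, 6, 16) 46.0
scene (329, 249, 30, 21) 261.0
stop 129 319.4186046511628 204.72093023255815
top (391, 209, 25, 32) [[-4.0, 50.0], [-2.0, -0.0], [-91.0, 0.0], [-92.0, 50.0]]
changed: [(173, 167, 12, 3), (208, 141, 11, 7), (176, 139, 7, 19), (191, 130, 20, 11), (168, 127, 7, 19), (230, 114, 8, 23), (321, 111, 35, 36), (235, 51, 14, 17), (235, 36, 22, 13)]
```

```bash
python3 -c "
from plant import sign_off
print(sign_off())"
```

```text
the job is handed in; nothing more can be done
None
```

I handed the job in after 26 s: both cells sit in the jig against the end fence, pushed home one after the other with about 14 and 16 N. In the last top view they lie flush side by side along the long fence. The third cell waits at the stop, and I felt no contact with anything else on the bench. sign_off gave no verdict, so I don't know how it was judged.

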